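Set the pasta machine one notch thinner and run the crank over

TASK

Set the pasta machine one setting thinner: pull its spring dial out, turn it so that the top of the dial rolls away from you until it finds the very next notch, and let it spring fully home there. Then, with the dial locked, wind the crank from the front up and over the top until it leans well to the back, to see that the rollers run. The machine is not clamped down, so do not drag it along the worktop, and leave the other things where they stand.

Things in the scene. Friction and masses are not known exactly. Their poses are not given: they have to be found in the camera images.
- pasta_machine: Steel hand pasta machine, 3 kg, 126 (x) x 184 (y) x 145 mm high, on rubber feet, not clamped: a level push above about 14 N slides it. Origin on the worktop under its middle; x to its back (sloping feed ramp, the 145 mm), y along the rollers to the dial side, z up. Arched side plates at y = +-92 mm, 117 mm high. Dial and crank turn about the line x = 0, 75 mm up.
- dial_grip (a point): Middle of the dial's grip, on its axis: (0, 123, 75) mm in the machine's frame when home; moves out with it. Black fluted round grip, 40 mm diameter, 42 mm long along y; 76 mm skirt, 6 mm thick, at its machine end. It slides out along the machine's +y, at most 10 mm; a spring draws it in, 4 N at home, 10 N fully out. Turning drag 0.15 N m. Home means fully in, skirt 1 mm off the ring.
- dial_mark (a point): Tip of the white pointer on the dial's skirt, 36 mm from the axis, turning and sliding with the dial: at the start straight up, (0, 98, 111) mm in the machine's frame (home, within 2 degrees); the wanted turn carries it to the machine's +x.
- crank_grip (a point): Middle of the crank's wooden handle: a freely spinning sleeve 22 mm in diameter and 60 mm long, parallel to the machine's y axis, 80 mm from the crank's axis, at y = -164 mm in the machine's frame. The crank arm (9 mm bar) runs at y = -122 mm.
- crank (a joint): Crank angle in rad: 0 points level to the machine's front (-x), 1.57 straight up, 3.14 level to its back; at the start it leans to the front at 0.75 to 1.15; it turns with a drag of 0.12 N m (1.5 N at the handle) and stays where it is left. Overhead, a wall shelf begins at x = 0.64 m, 0.45 m above the worktop: lean the hand towards the robot there.
- spice_jar: Bystander: spice jar 45 mm wide, 108 mm high; origin under its middle.
- shot_glass: Bystander: shot glass 47 mm wide, 58 mm high; origin under its middle.
- grinder_brush: Bystander: small brush with a wooden handle, 156 mm long, 12 mm high, lying right of the machine; origin under its middle.
- sugar_box: Bystander: carton 64 x 100 x 55 mm high; origin under its middle.
- index_face (a point): Fixed point on the dial's axis in the face of the index ring, (0, 94, 75) mm in the machine's frame. A 5 mm square pin behind the skirt, 33 mm off the axis, sits 6 mm deep in 6.5 mm wide notches of the ring (play +-1.3 degrees); between notches it rides on the face, dial 6 mm out. The next notch is 32 to 60 degrees on (varies), the one after 40 more; hidden, found by feel: the dial drops in.

How it is judged:
On the way, in this order (a step that is already met when the one before it is completed fails the run):
1. the dial is fully home in the next notch (y of dial_grip in the frame of pasta_machine below 0.1245 m and x of dial_mark in the frame of pasta_machine between 0.0155 and 0.0329 m), for 0.2 s.
2. the crank has been wound up and over the top and leans to the back (value of joint crank above 1.85 rad), for 0.2 s.
At the end, for the whole second after the job is handed in: The dial is home to within 1.5 mm in the first notch past its starting one (turned about 32 to 60 degrees, top to the back); the crank is at rest at more than 1.85 rad (past upright by 16 degrees or more) and less than 3.4 rad; the machine stands flat, within 15 mm of where it stood (all of step 1 and value of joint crank between 1.85 and 3.4 rad and velocity of joint crank between -0.1 and 0.1 rad/s and angle between pasta_machine's own z axis and vertical below 0.05 rad and distance of pasta_machine from where it was at the start of the episode below 0.015 m); the robot touches nothing.
It fails at once if the pasta machine is dragged more than 15 mm or lifted (distance of pasta_machine from where it was at the start of the episode above 0.015 m).
It fails at once if the pasta machine is tipped (angle between pasta_machine's own z axis and vertical above 0.1 rad).
It fails at once if a bystander is shifted by more than 30 mm (distance of any of spice_jar, shot_glass, grinder_brush, sugar_box from where it was at the start of the episode above 0.03 m).
It also fails if it takes over 64 s, if anything falls off the work surface, if the arm or the gripper's body presses on something with over 40 N, if the wrist force passes 120 N, or if a joint passes its speed limit or range.

ROBOT

A 6-joint arm with a two-finger parallel gripper is mounted at the origin on a cart in front of the work surface, level with it; the furniture and walls round the work are solid. World frame = base frame: x ahead of the robot, y to its left, z up, the work surface at z = 0. Lengths are in m, angles in rad, forces in N, time in s.
With the tool pointing down it reaches from about 0.225 to 0.875 m from the base axis. Payload 3.4 kg.
Tool frame: the origin (TCP) lies between the finger pads; the fingertips stand 25 mm ahead of it and the grasp point (between the pads) lies 6 mm ahead of it; z points along the fingers, y is the line along which they close (so a half turn about z gives the same grasp; the last joint's range is limited). The gripper opens to 85 mm and grips with 20 to 120 N. Pads are 22 mm wide; open, the fingers measure 114 mm over their backs; the gripper's body (76 mm by 85 mm) begins 54 mm behind the grasp point. The pads swing forward as they close: fully open they stand 13 mm farther back than shut.
Start: joints at [1.158, 0.276, 1.505, -0, 1.361, -0.121], TCP at [0.165, 0.551, 0.221] pointing down, gripper open.
Joint ranges: [-2.89, 2.89], [-0.75, 2.08], [0.22, 2.7], [-1.18, 4.32], [0.11, 2.71], [-2.7, 2.7]. Speed limits (rad/s): [2.57, 2.57, 3.14, 3.14, 3.14, 3.14].

INTERFACE

Orientations are given as a unit quaternion [w, x, y, z].
In Python, from rig import manip, cams, ticket gives the robot as it stands.
- The arm moves only by the tool step_arm, never from a script. Its argument "increments" is a list of rows, each an object with "dp": the shift along the world's x, y, z each as a share of 0.2 m, from -1 to 1, a list of three; "yaw": the turn about the world's z as a share of 0.15 rad, from -1 to 1; "grip": the opening, from 0 (shut) to 1 (fully open). In form: [{"dp": [tx, ty, tz], "yaw": yaw, "grip": grip}, ...]. A call has 1 to 5 rows; each row shifts and turns the commanded pose from where the row before left it; what a row does not reach is not made up. A row lasts 1/8 s, in which the tool goes at most 62.5 mm and 10.7 degrees, less where a joint would pass 70% of its speed; a pose out of reach is approached as far as the arm can. A call with a number of a shift or a turn outside -1 to 1 is refused whole. A call with a gripper value outside its range is refused whole. The fingers move at their own pace and stop on an object; "squeeze" is the grip in N (left out, the last holds). Time passes only in rows, so rows that do not move let the fingers close. It gives the time, the measured TCP pose, the force, the opening and the grip force at its end, in the units of the state.
- manip.get_state(): the state, without advancing time (a new reading comes with each control period).
- cams.get_image(name): name is "scene" or "top" or "wrist"; returns the picture (400x640x3 uint8, blue, green, red); there is no depth.
- cams.get_calibration(name): a dict with "fx", "fy", "cx", "cy" (pixels), "extrinsics" (4x4, takes a point from camera to world coordinates). Camera axes: x right, y up, looking along -z (the intrinsics and any distortion apply to the point x, -y, -z); pixel columns grow to the right and rows downward; lengths in m; the calibration is good to about 2 mm. The wrist camera is an equidistant fisheye: a pixel r from the principal point sees the ray r / f radians off the axis. A picture is of the moment at which its call begins: read the wrist's pose just before it. get_calibration takes no time and is no camera call; for the wrist camera it gives the pose at the moment of the call.
- ticket.sign_off(): hands the job in; it is judged then, once.
The state is a dict: "clock": time; "qpos": joint angles; "qd": joint speeds; "effort": joint torques, N m; "position": TCP position; "ee_rot": TCP orientation; "contact_force": force on the tool from outside, world axes, zero at the start; "moment": the same for the moment, N m; "width": finger opening in m; "gripper_force": force on a finger pad.
Only numpy, scipy, OpenCV 4.12 (cv2) and the standard library are available. Lean on these libraries where they do the work, as an engineer would, in place of code of your own. Each camera call takes 0.05 s, during which the arm holds its last target. There are 200 camera calls.

## Working session

There is one attempt and no reset: what is moved stays moved. The work goes in short steps, Python scripts to look and compute and a tool call to move; the robot and the scene stay as the last step left them, time stands still between calls to the robot, and variables do not carry over. Pictures are saved under pics/ and viewed, at most 10 in all, crops included, and the job is handed in when it is done.

Besides the shell and the picture viewer there is one more tool, called after "Emit:" in YAML: its name, and indented under it one key for each argument. step_arm: Moves the arm, as the interface text tells. Shift numbers are shares of 0.2 m and turn numbers shares of 0.15 rad, none past 1 either way. Its arguments: {"type":"object","properties":{"increments":{"type":"array"},"squeeze":{"type":"number"}},"required":["increments"]}

```bash
ls; mkdir -p pics; python3 - <<'E'
from rig import manip,cams
import cv2
s=manip.get_state();print({k:(s[k]) for k in('clock','position','ee_rot','contact_force','width')})
a=cams.get_image("scene");b=cams.get_image("top")
cv2.imwrite("pics/scene.png",a);cv2.imwrite("pics/top.png",b)
import numpy as np
for n in("scene","top","wrist"):print(n,{k:np.round(v,3).tolist() for k,v in cams.get_calibration(n).items() if k in('fx','fy','cx','cy','extrinsics')})
E
```

```text
pics
{'clock': 0.0, 'position': array([0.16514922, 0.55015321, 0.21989841]), 'ee_rot': array([-2.68476728e-04,  1.45361578e-01,  9.89378112e-01, -9.44239844e-04]), 'contact_force': array([0.38257076, 1.11514166, 0.42456513]), 'width': 0.08540996593838505}
scene {'fx': 450.477, 'fy': 450.477, 'cx': 318.449, 'cy': 196.263, 'extrinsics': [[0.687, 0.416, -0.596, -0.142], [-0.727, 0.412, -0.549, -0.678], [0.018, 0.811, 0.585, 0.808], [0.0, 0.0, 0.0, 1.0]]}
top {'fx': 410.175, 'fy': 410.175, 'cx': 323.295, 'cy': 197.713, 'extrinsics': [[0.023, 0.999, -0.037, 0.507], [-1.0, 0.023, -0.004, -0.017], [-0.003, 0.037, 0.999, 1.378], [0.0, 0.0, 0.0, 1.0]]}
wrist {'fx': 309.707, 'fy': 309.707, 'cx': 321.166, 'cy': 205.678, 'extrinsics': [[0.287, -0.92, -0.266, 0.098], [0.958, 0.275, 0.082, 0.571], [-0.003, -0.278, 0.961, 0.373], [0.0, 0.0, 0.0, 1.0]]}
```

View pics/scene.png

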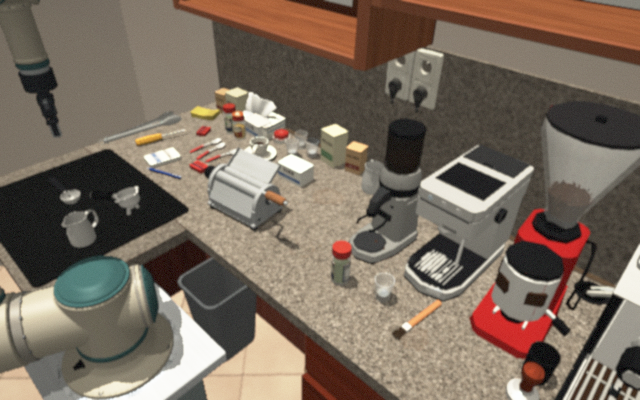

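View pics/top.png

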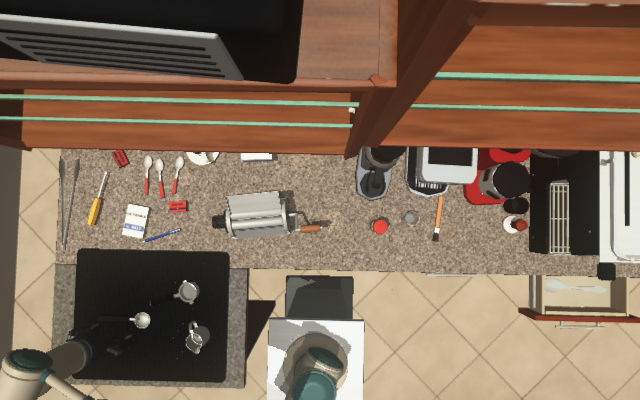

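The scene shows the pasta machine near (250,190). In the top view its body is near (257,215), the dial to the left near (218,221) and the wooden crank handle near (312,228). I'll zoom in and raycast.

```bash
cat > h.py <<'E'
import numpy as np
from rig import manip,cams
def ray(n,u,v,c=None):
    c=c or cams.get_calibration(n);E=np.array(c['extrinsics'])
    a,b=(u-c['cx'])/c['fx'],(v-c['cy'])/c['fy']
    if n=='wrist':
        r=np.hypot(a,b);k=np.sin(r)/max(r,1e-9);d=np.array([a*k,-b*k,-np.cos(r)])
    else:d=np.array([a,-b,-1.])
    return E[:3,3],E[:3,:3]@d
def onz(n,u,v,z,c=None):
    o,d=ray(n,u,v,c);return o+d*(z-o[2])/d[2]
def proj(n,p,c=None):
    c=c or cams.get_calibration(n);E=np.array(c['extrinsics'])
    q=E[:3,:3].T@(np.array(p)-E[:3,3]);x,y,z=q[0],-q[1],-q[2]
    if n=='wrist':
        r=np.hypot(x,y);t=np.arctan2(r,z);return c['cx']+c['fx']*x/r*t,c['cy']+c['fy']*y/r*t
    return c['cx']+c['fx']*x/z,c['cy']+c['fy']*y/z
E
python3 - <<'E'
import cv2
from h import *
b=cv2.imread("pics/top.png");a=cv2.imread("pics/scene.png")
x=cv2.resize(b[180:250,205:335],None,fx=6,fy=6,interpolation=cv2.INTER_CUBIC)
y=cv2.resize(a[140:250,195:305],None,fx=5,fy=5,interpolation=cv2.INTER_CUBIC)[:, :]
cv2.imwrite("pics/topz.png",x)
print(onz('top',218,221,.075),onz('top',312,228,.14),onz('top',257,215,.117))
E
```

```text
[0.47374898 0.32059583 0.075     ] [0.46095414 0.01971224 0.14      ] [0.49602059 0.19038439 0.117     ]
```

View pics/topz.png

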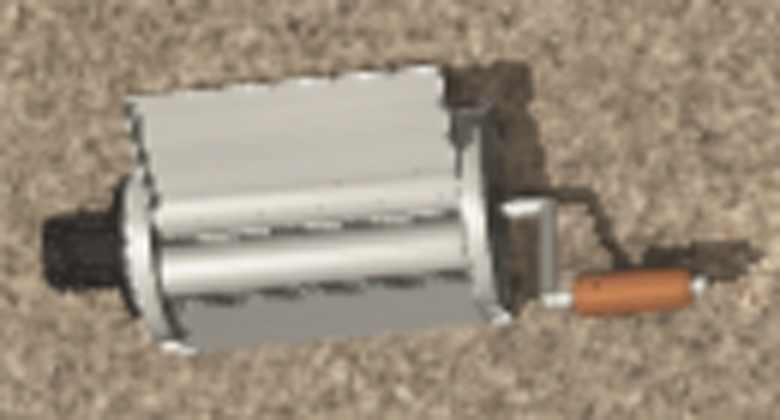

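```bash
python3 - <<'E'
from h import *
e=onz('top',212.6,222.2,.075);i=onz('top',224.5,221,.075);c=onz('top',205+525/6,180+207/6,.075)
d=(e-c)[:2];d/=np.linalg.norm(d);print(e,i,c,d,np.degrees(np.arctan2(-d[0],d[1])))
for z in(.13,.14,.15):print(z,onz('top',310.3,228.7,z))
g=e[:2]-d*.021; O=g-d*.123; X=np.array([d[1],-d[0]])
print('grip',g,'O',O,'X',X)
for z in(.13,.14,.15):
    q=onz('top',310.3,228.7,z)[:2]-O;print(z,q@X,q@d, 'r',np.hypot(q@X,z-.075))
q=onz('top',205+525/6,180+207/6,.075)[:2]-O;print('axle',q@X,q@d)
E
```

```text
[0.46954695 0.33762508 0.075     ] [0.47422956 0.29994716 0.075     ] [0.49985847 0.08458366 0.075     ] [-0.11893844  0.99290163] 6.830841146885094
0.13 [0.45834054 0.02511918 0.13      ]
0.14 [0.4587307  0.02478201 0.14      ]
0.15 [0.45912086 0.02444483 0.15      ]
grip [0.47204466 0.31677415] O [0.48667409 0.19464725] X [0.99290163 0.11893844]
0.13 -0.04829583320671847 -0.16495474412200065 r 0.0731948598272527
0.14 -0.047948543750113884 -0.16533593510580405 r 0.08077167107195807
0.15 -0.04760125429350934 -0.16571712608960737 r 0.08883062203044252
axle 2.2551405187698492e-17 -0.1108504508846209
```

Pose: machine origin ≈ (0.487, 0.195), yaw 6.8°, and crank ≈ 0.93 rad. The radius and handle y agree with the given sizes. Moving above the dial with fingers shut, closing along machine x.

Emit:
step_arm:
  increments:
    - {"dp":[0.186,-0.15,0],"yaw":-0.97,"grip":0}
    - {"dp":[0.186,-0.15,0],"yaw":-0.97,"grip":0}
    - {"dp":[0.186,-0.15,0],"yaw":-0.97,"grip":0}
    - {"dp":[0.186,-0.15,0],"yaw":-0.97,"grip":0}
  squeeze: 40

```text
clock: 0.6
position: [0.3151, 0.4295, 0.2204]
ee_rot: [-0.0, 0.425, 0.905, -0.0]
contact_force: [1.3, 0.1, -0.1]
width: 0.0121
gripper_force: 0.0
```

Emit:
step_arm:
  increments:
    - {"dp":[0.186,-0.15,0],"yaw":-0.97,"grip":0}
    - {"dp":[0.186,-0.15,0],"yaw":-0.97,"grip":0}
    - {"dp":[0.186,-0.15,0],"yaw":-0.97,"grip":0}
    - {"dp":[0.186,-0.15,0],"yaw":-0.97,"grip":0}
    - {"dp":[0,0,0],"yaw":0,"grip":0}

```text
clock: 1.23
position: [0.4654, 0.3085, 0.2201]
ee_rot: [0.0, 0.667, 0.745, -0.0]
contact_force: [-0.5, 0.1, 0.3]
width: 0.0001
gripper_force: 0.0
```

```bash
cat > look.py <<'E'
import sys,cv2
from h import *
s=manip.get_state();c=cams.get_calibration('wrist');im=cams.get_image('wrist')
q=s['ee_rot'];from scipy.spatial.transform import Rotation as R
ty=R.from_quat([q[1],q[2],q[3],q[0]]).as_matrix()
print(s['clock'],s['position'],'closing deg',np.degrees(np.arctan2(ty[1,1],ty[0,1])),'tz',ty[:,2],s['qpos'].round(2),s['contact_force'].round(1),s['width'])
n=sys.argv[1];cv2.imwrite(f"pics/{n}.png",im)
import pickle;pickle.dump((s,c),open(f"{n}.pkl","wb"))
E
python3 look.py w1
```

```text
1.225 [0.46538653 0.30849466 0.22010129] closing deg 6.331727800107213 tz [ 1.75972721e-04 -1.29031193e-03 -9.99999152e-01] [ 0.46  0.25  1.54 -0.    1.35  0.35] [-0.5  0.1  0.3] 0.00014003979052655527
```

View pics/w1.png

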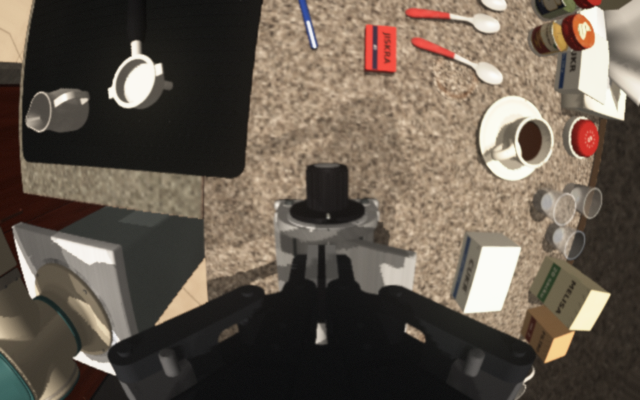

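The wrist view shows the dial grip at about (327,187), the skirt at (322,210) and the white pointer at (327,217). I'll compare these with the predicted positions.

```bash
python3 - <<'E'
from h import *
import pickle
s,c=pickle.load(open('w1.pkl','rb'))
O=np.array([.4867,.1947]);a=np.radians(6.83);X=np.array([np.cos(a),np.sin(a)]);Y=np.array([-X[1],X[0]])
for n,p in dict(end=(0,.144,.075),endtop=(0,.144,.095),mark=(0,.101,.111),root=(0,.102,.095),L=(-.02,.144,.075),Rr=(.02,.144,.075),sL=(-.038,.1,.075),sR=(.038,.1,.075)).items():
    w=O+X*p[0]+Y*p[1];print(n,np.round(proj('wrist',[*w,p[2]],c),1))
for u,v,z in((327,217,.111),(326,168,.095)):
    w=onz('wrist',u,v,z,c)[:2]-O;print(w@X,w@Y)
E
python3 - <<'E'
import cv2
b=cv2.imread('pics/w1.png')
cv2.imwrite('pics/w1z.png',cv2.resize(b[150:270,260:400],None,fx=5,fy=5,interpolation=cv2.INTER_CUBIC))
E
```

```text
end [328.9 161.6]
endtop [329.4 164.7]
mark [329.9 215.5]
root [329.5 209.2]
L [308.3 161.8]
Rr [349.5 161.6]
sL [291.1 205.5]
sR [366.7 205. ]
-0.0026223951021405838 0.09960124954642573
-0.0031254684189205503 0.14100932972190164
```

View pics/w1z.png

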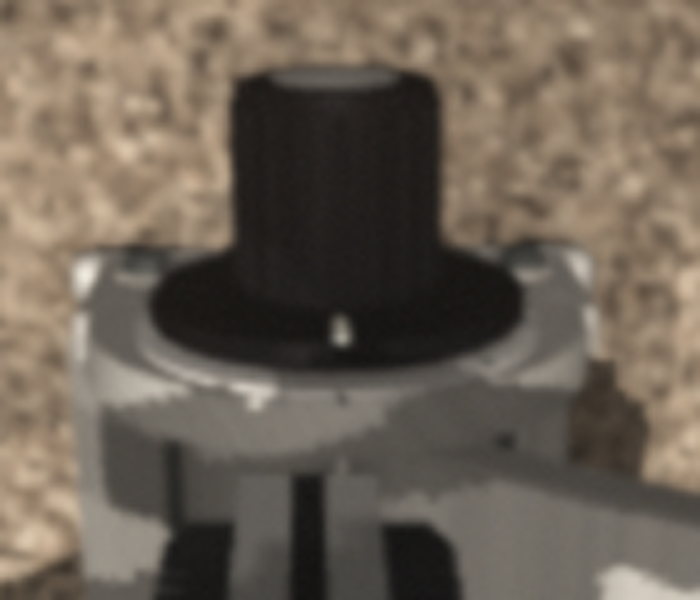

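Dial is where predicted, within 2 mm. Descending onto the top of the grip.

Emit:
step_arm:
  increments:
    - {"dp":[0,0.015,-0.23],"yaw":0.06,"grip":0}
    - {"dp":[0,0,-0.22],"yaw":0,"grip":0}
    - {"dp":[0,0,0],"yaw":0,"grip":0}

```text
clock: 1.65
position: [0.4592, 0.3131, 0.1277]
ee_rot: [-0.002, 0.661, 0.75, -0.004]
contact_force: [0.5, 0.4, -0.0]
width: 0.0001
gripper_force: 0.0
```

Emit:
step_arm:
  increments:
    - {"dp":[0,0,-0.025],"yaw":0,"grip":0}
    - {"dp":[0,0,-0.01],"yaw":0,"grip":0}

```text
clock: 1.9
position: [0.4639, 0.3146, 0.1255]
ee_rot: [0.001, 0.662, 0.75, 0.002]
contact_force: [0.2, -0.4, 0.6]
width: -0.0
gripper_force: 0.0
```

Emit:
step_arm:
  increments:
    - {"dp":[0,0,0],"yaw":0,"grip":0}

```text
clock: 2.02
position: [0.4636, 0.3142, 0.125]
ee_rot: [0.0, 0.662, 0.75, 0.001]
contact_force: [-1.4, 0.3, -0.4]
width: -0.0003
gripper_force: 0.0
```

Emit:
step_arm:
  increments:
    - {"dp":[0,0,-0.01],"yaw":0,"grip":0}
    - {"dp":[0,0,0],"yaw":0,"grip":0}

```text
clock: 2.28
position: [0.4631, 0.3137, 0.122]
ee_rot: [0.0, 0.662, 0.75, 0.0]
contact_force: [-0.4, 0.7, 0.2]
width: 0.0003
gripper_force: 0.0
```

Emit:
step_arm:
  increments:
    - {"dp":[0,0,-0.01],"yaw":0,"grip":0}
    - {"dp":[0,0,0],"yaw":0,"grip":0}

```text
clock: 2.52
position: [0.4629, 0.3136, 0.1196]
ee_rot: [-0.0, 0.662, 0.75, -0.0]
contact_force: [-0.7, 0.2, 0.1]
width: 0.0004
gripper_force: 0.0
```

Emit:
step_arm:
  increments:
    - {"dp":[0,0,-0.01],"yaw":0,"grip":0}
    - {"dp":[0,0,0],"yaw":0,"grip":0}

```text
clock: 2.78
position: [0.4629, 0.3136, 0.1176]
ee_rot: [-0.0, 0.662, 0.75, -0.0]
contact_force: [0.2, -0.6, -0.4]
width: 0.0001
gripper_force: 0.0
```

Emit:
step_arm:
  increments:
    - {"dp":[0,0,-0.01],"yaw":0,"grip":0}
    - {"dp":[0,0,0],"yaw":0,"grip":0}

```text
clock: 3.02
position: [0.4629, 0.3136, 0.1156]
ee_rot: [-0.0, 0.662, 0.75, -0.0]
contact_force: [-0.3, 0.6, -0.1]
width: 0.0001
gripper_force: 0.0
```

Emit:
step_arm:
  increments:
    - {"dp":[0,0,-0.005],"yaw":0,"grip":0}
    - {"dp":[0,0,0],"yaw":0,"grip":0}

```text
clock: 3.28
position: [0.463, 0.3137, 0.1148]
ee_rot: [0.0, 0.662, 0.75, -0.0]
contact_force: [0.2, -0.6, -0.3]
width: -0.0001
gripper_force: 0.0
```

```bash
python3 look.py w2; python3 - <<'E'
import cv2
from h import *
b=cv2.imread('pics/w2.png')
a=cams.get_image('scene')
x=cv2.resize(b[120:320,240:420],None,fx=3,fy=3,interpolation=cv2.INTER_CUBIC)[:500]
y=cv2.resize(a[130:255,180:245],None,fx=4,fy=4,interpolation=cv2.INTER_CUBIC)
cv2.imwrite('pics/w2z.png',cv2.hconcat([x,y]));print(x.shape,y.shape)
E
```

```text
3.275 [0.46299497 0.31371555 0.11477351] closing deg 7.107819402904979 tz [ 3.13814659e-05 -4.93461065e-05 -9.99999998e-01] [ 0.47  0.33  1.7  -0.    1.11  0.35] [ 0.2 -0.6 -0.3] -9.13940219733992e-05
(500, 540, 3) (500, 260, 3)
```

View pics/w2z.png

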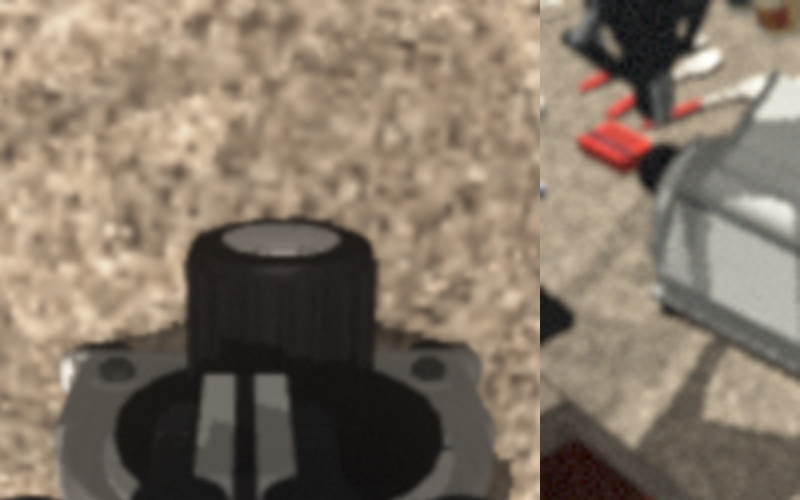

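```bash
python3 - <<'E'
from h import *
import pickle
for n in('w1','w2'):
    s,c=pickle.load(open(n+'.pkl','rb'));p=s['position'];q=np.array(c['extrinsics'])[:3,3];print(q)
    a=np.radians(7);X=np.array([np.cos(a),np.sin(a),0]);Y=np.array([-X[1],X[0],0])
    for h in(0,.012,.025):
        for dy in(-.011,.011):print(h,dy,np.round(proj('wrist',p+dy*Y-[0,0,h],c),1))
    if n=='w2':
        O=np.array([.4867,.1947,0])
        for m in((0,.102,.095),(0,.144,.095),(-.02,.144,.075),(.02,.144,.075)):print(m,np.round(proj('wrist',O+X*m[0]+Y*m[1]+[0,0,m[2]],c),1))
E
```

```text
[0.45766768 0.3792013  0.37266277]
0 -0.011 [321.3 270.5]
0 0.011 [320.9 233.9]
0.012 -0.011 [321.3 260.9]
0.012 0.011 [320.9 226.1]
0.025 -0.011 [321.3 251.7]
0.025 0.011 [320.9 218.7]
[0.45435195 0.38410091 0.26738623]
0 -0.011 [321.1 270.5]
0 0.011 [321.2 233.8]
0.012 -0.011 [321.1 261. ]
0.012 0.011 [321.2 226.1]
0.025 -0.011 [321.1 251.8]
0.025 0.011 [321.2 218.7]
(0, 0.102, 0.095) [335.5 266.9]
(0, 0.144, 0.095) [336.9 202. ]
(-0.02, 0.144, 0.075) [304.1 193.5]
(0.02, 0.144, 0.075) [366.3 193.8]
```

Emit:
step_arm:
  increments:
    - {"dp":[0,0,-0.005],"yaw":0,"grip":0}
    - {"dp":[0,0,0],"yaw":0,"grip":0}

```text
clock: 3.62
position: [0.463, 0.3137, 0.1138]
ee_rot: [0.0, 0.662, 0.75, -0.0]
contact_force: [1.1, -0.0, 0.0]
width: 0.0001
gripper_force: 0.0
```

Emit:
step_arm:
  increments:
    - {"dp":[0,0,-0.005],"yaw":0,"grip":0}
    - {"dp":[0,0,0],"yaw":0,"grip":0}

```text
clock: 3.88
position: [0.463, 0.3137, 0.1127]
ee_rot: [0.0, 0.662, 0.75, -0.0]
contact_force: [-1.2, 1.3, 0.3]
width: -0.0
gripper_force: 0.0
```

Emit:
step_arm:
  increments:
    - {"dp":[0,0,-0.005],"yaw":0,"grip":0}
    - {"dp":[0,0,0],"yaw":0,"grip":0}

```text
clock: 4.12
position: [0.463, 0.3137, 0.1117]
ee_rot: [0.0, 0.662, 0.75, -0.0]
contact_force: [0.3, -0.3, 0.2]
width: -0.0001
gripper_force: 0.0
```

Emit:
step_arm:
  increments:
    - {"dp":[0,0,-0.01],"yaw":0,"grip":0}
    - {"dp":[0,0,0],"yaw":0,"grip":0}

```text
clock: 4.38
position: [0.4629, 0.3136, 0.1096]
ee_rot: [-0.0, 0.662, 0.75, -0.0]
contact_force: [0.2, 0.4, 0.1]
width: -0.0
gripper_force: 0.0
```

Emit:
step_arm:
  increments:
    - {"dp":[0,0,-0.01],"yaw":0,"grip":0}
    - {"dp":[0,0,0],"yaw":0,"grip":0}

```text
clock: 4.62
position: [0.4629, 0.3137, 0.1076]
ee_rot: [-0.0, 0.662, 0.75, -0.0]
contact_force: [-0.3, 0.1, -0.3]
width: -0.0004
gripper_force: 0.0
```

Emit:
step_arm:
  increments:
    - {"dp":[0,0,-0.01],"yaw":0,"grip":0}
    - {"dp":[0,0,0],"yaw":0,"grip":0}

```text
clock: 4.88
position: [0.4629, 0.3136, 0.1056]
ee_rot: [-0.0, 0.662, 0.75, -0.0]
contact_force: [1.4, -0.6, -0.1]
width: 0.0002
gripper_force: 0.0
```

```bash
python3 look.py w3; python3 - <<'E'
import cv2
from h import *
b=cv2.imread('pics/w3.png')
a=cams.get_image('scene')
x=cv2.resize(b[130:290,250:400],None,fx=3,fy=3,interpolation=cv2.INTER_CUBIC)
y=cv2.resize(a[130:190,190:232],None,fx=8,fy=8,interpolation=cv2.INTER_CUBIC)
cv2.imwrite('pics/w3z.png',cv2.hconcat([x,y]));print(x.shape,y.shape)
E
```

```text
4.875 [0.46291063 0.313644   0.10564211] closing deg 7.101234465126011 tz [-2.50091790e-04 -1.69375021e-04 -9.99999954e-01] [ 0.47  0.34  1.71 -0.    1.09  0.35] [ 1.4 -0.6 -0.1] 0.0001907307621450238
(480, 450, 3) (480, 336, 3)
```

View pics/w3z.png

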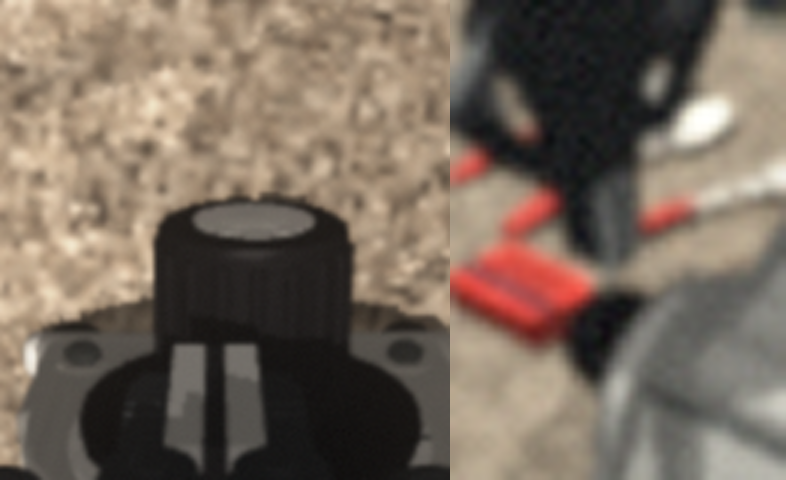

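```bash
python3 - <<'E'
from h import *
for z in(.08,.095,.11,.12):print(z,np.round(proj('scene',[.463,.3136,z]),1),np.round(proj('scene',[.463,.3246,z]),1),np.round(proj('scene',[.463,.3026,z]),1))
O=np.array([.4855,.1947,0]);a=np.radians(6.83);X=np.array([np.cos(a),np.sin(a),0]);Y=np.array([-X[1],X[0],0])
for m in((0,.144,.095),(0,.144,.075),(0,.144,.055),(0,.102,.095),(-.02,.144,.075),(-.02,.102,.075),(0,.1,.113)):print(m,np.round(proj('scene',O+X*m[0]+Y*m[1]+[0,0,m[2]]),1))
E
```

```text
0.08 [210.9 172.5] [208.7 171. ] [213.2 173.9]
0.095 [210.3 168.2] [208.1 166.8] [212.5 169.6]
0.11 [209.7 163.8] [207.4 162.4] [211.9 165.2]
0.12 [209.3 160.9] [207.  159.5] [211.5 162.3]
(0, 0.144, 0.095) [207.  164.4]
(0, 0.144, 0.075) [207.8 170.1]
(0, 0.144, 0.055) [208.7 175.7]
(0, 0.102, 0.095) [216.8 169.1]
(-0.02, 0.144, 0.075) [202.7 173. ]
(-0.02, 0.102, 0.075) [212.5 177.8]
(0, 0.1, 0.113) [216.6 164.1]
```

Both views put the tip around z≈0.10, so it is still just above the grip. Continuing down.

Emit:
step_arm:
  increments:
    - {"dp":[0,0,-0.01],"yaw":0,"grip":0}
    - {"dp":[0,0,0],"yaw":0,"grip":0}

```text
clock: 5.22
position: [0.4629, 0.3137, 0.1037]
ee_rot: [-0.0, 0.662, 0.75, -0.0]
contact_force: [0.2, -0.2, -1.2]
width: -0.0001
gripper_force: 0.0
```

Emit:
step_arm:
  increments:
    - {"dp":[0,0,-0.01],"yaw":0,"grip":0}
    - {"dp":[0,0,0],"yaw":0,"grip":0}

```text
clock: 5.48
position: [0.4629, 0.3136, 0.1016]
ee_rot: [-0.0, 0.662, 0.75, -0.0]
contact_force: [0.6, -0.5, 0.3]
width: 0.0
gripper_force: 0.0
```

Emit:
step_arm:
  increments:
    - {"dp":[0,0,-0.005],"yaw":0,"grip":0}
    - {"dp":[0,0,0],"yaw":0,"grip":0}

```text
clock: 5.72
position: [0.463, 0.3137, 0.1008]
ee_rot: [0.0, 0.662, 0.75, -0.0]
contact_force: [-0.9, 0.2, -0.6]
width: -0.0005
gripper_force: 0.0
```

Emit:
step_arm:
  increments:
    - {"dp":[0,0,-0.01],"yaw":0,"grip":0}
    - {"dp":[0,0,0],"yaw":0,"grip":0}

```text
clock: 5.98
position: [0.4629, 0.3136, 0.0986]
ee_rot: [-0.0, 0.662, 0.75, -0.0]
contact_force: [0.2, 0.4, -0.2]
width: 0.0
gripper_force: 0.0
```

Emit:
step_arm:
  increments:
    - {"dp":[0,0,-0.005],"yaw":0,"grip":0}
    - {"dp":[0,0,0],"yaw":0,"grip":0}

```text
clock: 6.22
position: [0.463, 0.3137, 0.0977]
ee_rot: [-0.0, 0.662, 0.75, -0.0]
contact_force: [0.3, 0.7, -0.1]
width: -0.0
gripper_force: 0.0
```

Emit:
step_arm:
  increments:
    - {"dp":[0,0,-0.005],"yaw":0,"grip":0}
    - {"dp":[0,0,0],"yaw":0,"grip":0}

```text
clock: 6.48
position: [0.463, 0.3137, 0.0967]
ee_rot: [0.0, 0.662, 0.75, -0.0]
contact_force: [0.5, 1.2, 0.7]
width: -0.0001
gripper_force: 0.0
```

Emit:
step_arm:
  increments:
    - {"dp":[0,0,-0.005],"yaw":0,"grip":0}
    - {"dp":[0,0,0],"yaw":0,"grip":0}

```text
clock: 6.72
position: [0.463, 0.3137, 0.0958]
ee_rot: [0.0, 0.662, 0.75, -0.0]
contact_force: [-0.0, -0.0, -0.6]
width: -0.0001
gripper_force: 0.0
```

```bash
python3 look.py w4; python3 - <<'E'
import cv2
from h import *
b=cv2.imread('pics/w4.png')
a=cams.get_image('scene');cv2.imwrite('pics/s4.png',a)
b=cv2.convertScaleAbs(b,alpha=1.8,beta=25)
x=cv2.resize(b[180:290,270:390],None,fx=4,fy=4,interpolation=cv2.INTER_CUBIC)
y=cv2.resize(a[135:190,190:229],None,fx=8,fy=8,interpolation=cv2.INTER_CUBIC)
cv2.imwrite('pics/w4z.png',cv2.hconcat([x,y]))
E
```

```text
6.725 [0.46297637 0.31368985 0.09575194] closing deg 7.104083321530914 tz [-4.26844406e-05 -7.04618503e-05 -9.99999997e-01] [ 0.47  0.35  1.73 -0.    1.06  0.35] [-0.  -0.  -0.6] -0.00011788789076742302
```

View pics/w4z.png

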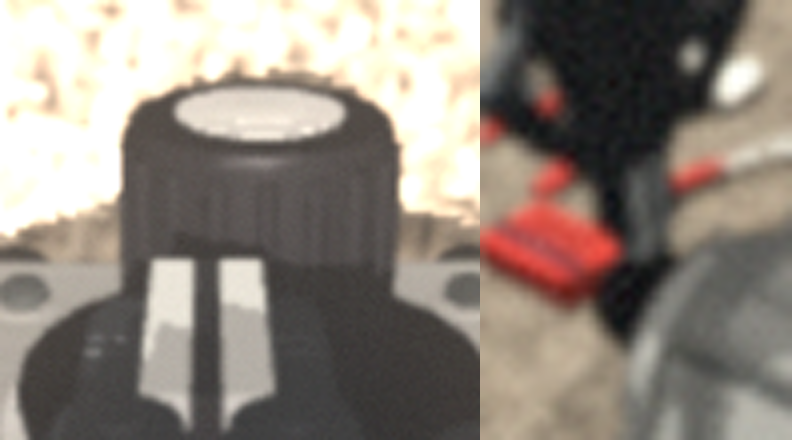

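The tip meets its shadow on the grip at crop (205,250), so contact is imminent.

Emit:
step_arm:
  increments:
    - {"dp":[0,0,-0.005],"yaw":0,"grip":0}
    - {"dp":[0,0,0],"yaw":0,"grip":0}

```text
clock: 7.08
position: [0.463, 0.3137, 0.0947]
ee_rot: [0.0, 0.662, 0.75, -0.0]
contact_force: [0.0, 0.3, 0.6]
width: 0.0001
gripper_force: 0.0
```

Emit:
step_arm:
  increments:
    - {"dp":[0,0,-0.005],"yaw":0,"grip":0}
    - {"dp":[0,0,0],"yaw":0,"grip":0}

```text
clock: 7.32
position: [0.4629, 0.3137, 0.0937]
ee_rot: [-0.0, 0.662, 0.75, -0.0]
contact_force: [-0.0, -0.5, -0.7]
width: -0.0002
gripper_force: 0.0
```

Emit:
step_arm:
  increments:
    - {"dp":[0,0,-0.005],"yaw":0,"grip":0}
    - {"dp":[0,0,0],"yaw":0,"grip":0}

```text
clock: 7.58
position: [0.4629, 0.3137, 0.0927]
ee_rot: [-0.0, 0.662, 0.75, -0.0]
contact_force: [-0.1, -0.8, -0.7]
width: 0.0004
gripper_force: 0.0
```

Emit:
step_arm:
  increments:
    - {"dp":[0,0,-0.005],"yaw":0,"grip":0}
    - {"dp":[0,0,0],"yaw":0,"grip":0}

```text
clock: 7.82
position: [0.463, 0.3137, 0.0917]
ee_rot: [0.0, 0.662, 0.75, -0.0]
contact_force: [0.2, -0.0, -1.5]
width: 0.0004
gripper_force: 0.0
```

Emit:
step_arm:
  increments:
    - {"dp":[0,0,-0.005],"yaw":0,"grip":0}
    - {"dp":[0,0,0],"yaw":0,"grip":0}

```text
clock: 8.07
position: [0.463, 0.3137, 0.0907]
ee_rot: [-0.0, 0.662, 0.75, -0.0]
contact_force: [0.4, -0.6, -0.7]
width: 0.0
gripper_force: 0.0
```

```bash
python3 look.py w5; python3 - <<'E'
import cv2
from h import *
c=cams.get_calibration('wrist')
b=cv2.imread('pics/w5.png');w4=cv2.imread('pics/w4.png')
f=lambda b:cv2.resize(cv2.convertScaleAbs(b,alpha=2,beta=25)[190:270,280:380],None,fx=4,fy=4,interpolation=cv2.INTER_CUBIC)
cv2.imwrite('pics/w5z.png',cv2.hconcat([f(b),f(w4)]))
s=manip.get_state();print(s['effort'])
E
```

```text
8.075 [0.46295736 0.31367792 0.09071747] closing deg 7.102744593202643 tz [-1.34950291e-04 -1.05704173e-04 -9.99999985e-01] [ 0.47  0.36  1.73 -0.    1.05  0.35] [ 0.4 -0.6 -0.7] 4.906362875708784e-05
[-1.52802455e-03 -4.24627090e+01 -2.06701881e+01 -4.74990447e-04
  1.02234531e-03  3.66629223e-06]
```

View pics/w5z.png

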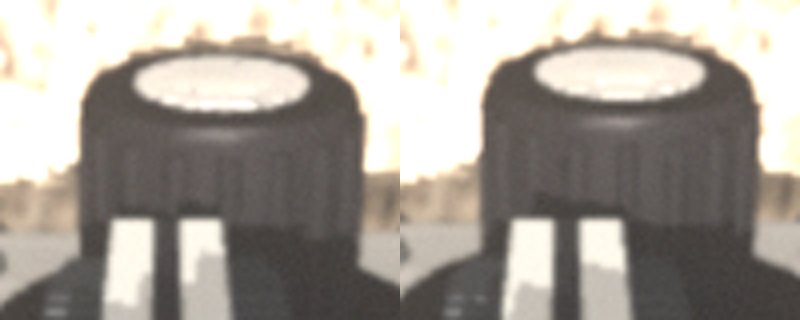

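Shadow gap is closing at about 2.5 px per 5 mm, so contact should come roughly 5 mm lower. Evidently the shut tips sit behind the TCP.

Emit:
step_arm:
  increments:
    - {"dp":[0,0,-0.005],"yaw":0,"grip":0}
    - {"dp":[0,0,-0.005],"yaw":0,"grip":0}
    - {"dp":[0,0,0],"yaw":0,"grip":0}

```text
clock: 8.5
position: [0.463, 0.3137, 0.0887]
ee_rot: [-0.0, 0.662, 0.75, -0.0]
contact_force: [-0.1, -0.9, 0.9]
width: -0.0001
gripper_force: 0.0
```

Emit:
step_arm:
  increments:
    - {"dp":[0,0,-0.005],"yaw":0,"grip":0}
    - {"dp":[0,0,0],"yaw":0,"grip":0}

```text
clock: 8.75
position: [0.463, 0.3137, 0.0878]
ee_rot: [0.0, 0.662, 0.75, -0.0]
contact_force: [0.8, 0.2, -1.1]
width: -0.0001
gripper_force: 0.0
```

Emit:
step_arm:
  increments:
    - {"dp":[0,0,-0.005],"yaw":0,"grip":0}
    - {"dp":[0,0,0],"yaw":0,"grip":0}

```text
clock: 9.0
position: [0.463, 0.3137, 0.0868]
ee_rot: [0.0, 0.662, 0.75, -0.0]
contact_force: [-0.3, -0.4, 0.1]
width: -0.0
gripper_force: 0.0
```

Emit:
step_arm:
  increments:
    - {"dp":[0,0,-0.005],"yaw":0,"grip":0}
    - {"dp":[0,0,0],"yaw":0,"grip":0}

```text
clock: 9.25
position: [0.463, 0.3137, 0.0857]
ee_rot: [0.0, 0.662, 0.75, -0.0]
contact_force: [-0.1, 0.0, 0.7]
width: 0.0002
gripper_force: 0.0
```

Emit:
step_arm:
  increments:
    - {"dp":[0,0,-0.005],"yaw":0,"grip":0}
    - {"dp":[0,0,0],"yaw":0,"grip":0}

```text
clock: 9.5
position: [0.463, 0.3137, 0.0847]
ee_rot: [0.0, 0.662, 0.75, -0.0]
contact_force: [0.2, 0.4, 0.2]
width: 0.0
gripper_force: 0.0
```

Emit:
step_arm:
  increments:
    - {"dp":[0,0,-0.005],"yaw":0,"grip":0}
    - {"dp":[0,0,0],"yaw":0,"grip":0}

```text
clock: 9.75
position: [0.4632, 0.3138, 0.0842]
ee_rot: [0.0, 0.662, 0.75, 0.0]
contact_force: [-1.3, -0.3, 3.1]
width: -0.0001
gripper_force: 1.4
```

Emit:
step_arm:
  increments:
    - {"dp":[0,0,-0.005],"yaw":0,"grip":0}
    - {"dp":[0,0,0],"yaw":0,"grip":0}

```text
clock: 10.0
position: [0.4633, 0.3139, 0.0839]
ee_rot: [0.0, 0.662, 0.75, 0.001]
contact_force: [-2.0, -0.4, 7.2]
width: -0.0002
gripper_force: 3.8
```

Emit:
step_arm:
  increments:
    - {"dp":[0,0,-0.005],"yaw":0,"grip":0}
    - {"dp":[0,0,0],"yaw":0,"grip":0}

```text
clock: 10.25
position: [0.4633, 0.3139, 0.0836]
ee_rot: [0.0, 0.662, 0.75, 0.001]
contact_force: [-2.1, -0.5, 11.2]
width: 0.0
gripper_force: 5.8
```

Contact at TCP z≈0.0845, with roughly 4 N per commanded mm. Pressing harder, then dragging the dial outwards.

Emit:
step_arm:
  increments:
    - {"dp":[0,0,-0.01],"yaw":0,"grip":0}
    - {"dp":[0,0,-0.007],"yaw":0,"grip":0}
    - {"dp":[0,0,0],"yaw":0,"grip":0}

```text
clock: 10.62
position: [0.4636, 0.3141, 0.0826]
ee_rot: [0.001, 0.662, 0.75, 0.002]
contact_force: [-5.1, -3.3, 25.6]
width: 0.0
gripper_force: 12.8
```

Emit:
step_arm:
  increments:
    - {"dp":[-0.001,0.01,0],"yaw":0,"grip":0}
    - {"dp":[-0.001,0.01,0],"yaw":0,"grip":0}

```text
clock: 10.88
position: [0.4633, 0.3167, 0.0826]
ee_rot: [0.002, 0.662, 0.75, 0.001]
contact_force: [-4.7, -6.7, 25.6]
width: 0.0003
gripper_force: 13.0
```

Emit:
step_arm:
  increments:
    - {"dp":[-0.001,0.01,-0.002],"yaw":0,"grip":0}
    - {"dp":[-0.001,0.01,-0.002],"yaw":0,"grip":0}

```text
clock: 11.12
position: [0.463, 0.3204, 0.0822]
ee_rot: [0.002, 0.662, 0.75, 0.0]
contact_force: [-5.7, -8.1, 29.3]
width: 0.0002
gripper_force: 15.1
```

Emit:
step_arm:
  increments:
    - {"dp":[-0.001,0.01,0],"yaw":0,"grip":0}
    - {"dp":[0,0,0],"yaw":0,"grip":0}

```text
clock: 11.38
position: [0.4628, 0.322, 0.0823]
ee_rot: [0.002, 0.661, 0.75, 0.0]
contact_force: [-5.1, -9.7, 28.3]
width: -0.0001
gripper_force: 14.7
```

The dial follows: 8 mm out at ~9 N, which matches the spring. Now rolling it towards +x.

Emit:
step_arm:
  increments:
    - {"dp":[0.01,0.001,-0.004],"yaw":0,"grip":0}
    - {"dp":[0.01,0.001,0],"yaw":0,"grip":0}

```text
clock: 11.62
position: [0.4639, 0.3218, 0.0818]
ee_rot: [0.0, 0.662, 0.75, -0.002]
contact_force: [-11.8, -9.8, 36.2]
width: 0.0002
gripper_force: 18.6
```

Emit:
step_arm:
  increments:
    - {"dp":[0.01,0.001,0],"yaw":0,"grip":0}
    - {"dp":[0.01,0.001,0],"yaw":0,"grip":0}

```text
clock: 11.88
position: [0.4693, 0.3226, 0.0823]
ee_rot: [0.001, 0.662, 0.75, -0.001]
contact_force: [-8.5, -9.7, 35.5]
width: 0.0001
gripper_force: 17.5
```

Rolled about 18°, with drag as expected. Now letting it down on the face with a slight inward push.

Emit:
step_arm:
  increments:
    - {"dp":[0.002,-0.015,0],"yaw":0,"grip":0}
    - {"dp":[0.002,-0.015,0],"yaw":0,"grip":0}
    - {"dp":[0,0,0],"yaw":0,"grip":0}

```text
clock: 12.25
position: [0.4705, 0.3206, 0.0825]
ee_rot: [-0.001, 0.662, 0.749, 0.003]
contact_force: [-9.6, 0.3, 32.7]
width: -0.0001
gripper_force: 16.3
```

Emit:
step_arm:
  increments:
    - {"dp":[0.005,0.0005,0],"yaw":0,"grip":0}
    - {"dp":[0.005,0.0005,0],"yaw":0,"grip":0}

```text
clock: 12.5
position: [0.4707, 0.3206, 0.0824]
ee_rot: [-0.002, 0.662, 0.749, 0.001]
contact_force: [-14.6, 0.8, 36.1]
width: 0.0
gripper_force: 17.8
```

Emit:
step_arm:
  increments:
    - {"dp":[0.004,0.0005,0],"yaw":0,"grip":0}
    - {"dp":[0.003,0.0005,0],"yaw":0,"grip":0}

```text
clock: 12.75
position: [0.4708, 0.3206, 0.0823]
ee_rot: [-0.003, 0.662, 0.749, 0.0]
contact_force: [-15.4, 0.9, 37.7]
width: 0.0
gripper_force: 18.5
```

```bash
cat > mv.py <<'E'
import cv2
from h import *
a=cv2.imread('pics/top.png');b=cams.get_image('top')
s=manip.get_state();print(s['clock'],s['position'],s['contact_force'].round(1),s['moment'].round(2))
g=lambda i:cv2.cvtColor(i,cv2.COLOR_BGR2GRAY).astype(np.float32)
for n,(x0,x1,y0,y1) in dict(handle=(296,330,220,238),ramp=(252,280,190,206),body=(255,292,188,238)).items():
    w=np.outer(np.hanning(y1-y0),np.hanning(x1-x0)).astype(np.float32)
    (dx,dy),r=cv2.phaseCorrelate(g(a)[y0:y1,x0:x1],g(b)[y0:y1,x0:x1],w);print(n,'px',round(dx,2),round(dy,2),'mm x,y',round(-dy*3.05,1),round(-dx*3.05,1),round(r,2))
E
python3 mv.py
```

```text
12.8 [0.47072696 0.32060937 0.08230667] [-14.7   0.3  36.6] [-0.02  2.74 -0.04]
handle px -0.04 0.01 mm x,y -0.0 0.1 1.0
ramp px -0.01 0.19 mm x,y -0.6 0.0 0.99
body px -0.04 0.14 mm x,y -0.4 0.1 0.82
```

Machine hasn't moved; friction on the face is what holds the dial. Relieving it with a partial outward pull while rolling.

Emit:
step_arm:
  increments:
    - {"dp":[-0.001,0.006,0],"yaw":0,"grip":0}
    - {"dp":[0,0,0],"yaw":0,"grip":0}

```text
clock: 13.05
position: [0.4714, 0.3208, 0.0823]
ee_rot: [-0.001, 0.662, 0.749, 0.0]
contact_force: [-13.2, -3.2, 36.0]
width: -0.0002
gripper_force: 18.0
```

Emit:
step_arm:
  increments:
    - {"dp":[0.004,0.0005,0],"yaw":0,"grip":0}
    - {"dp":[0,0,0],"yaw":0,"grip":0}

```text
clock: 13.3
position: [0.472, 0.3209, 0.0823]
ee_rot: [-0.002, 0.662, 0.749, -0.0]
contact_force: [-12.8, -2.1, 35.2]
width: 0.0002
gripper_force: 18.0
```

Emit:
step_arm:
  increments:
    - {"dp":[0.003,0.002,0],"yaw":0,"grip":0}
    - {"dp":[0.003,0.0005,0],"yaw":0,"grip":0}

```text
clock: 13.55
position: [0.4738, 0.3211, 0.0824]
ee_rot: [-0.001, 0.662, 0.75, 0.0]
contact_force: [-12.5, -4.6, 35.9]
width: 0.0001
gripper_force: 17.7
```

Emit:
step_arm:
  increments:
    - {"dp":[0.003,0.0005,0],"yaw":0,"grip":0}
    - {"dp":[0.003,0.0005,0],"yaw":0,"grip":0}

```text
clock: 13.8
position: [0.4755, 0.3213, 0.0824]
ee_rot: [-0.001, 0.662, 0.75, 0.0]
contact_force: [-9.8, -3.3, 33.9]
width: -0.0
gripper_force: 17.2
```

Emit:
step_arm:
  increments:
    - {"dp":[0.003,0.0005,0],"yaw":0,"grip":0}
    - {"dp":[0.003,0.0005,0],"yaw":0,"grip":0}

```text
clock: 14.05
position: [0.4787, 0.3208, 0.0823]
ee_rot: [0.001, 0.662, 0.75, 0.001]
contact_force: [-7.6, -6.2, 31.1]
width: -0.0002
gripper_force: 15.3
```

An inward jump of ~0.9 mm at about 45°. Relaxing y to see whether it drops.

Emit:
step_arm:
  increments:
    - {"dp":[0.001,-0.01,0],"yaw":0,"grip":0}
    - {"dp":[0.001,-0.01,0],"yaw":0,"grip":0}

```text
clock: 14.3
position: [0.4791, 0.3171, 0.0823]
ee_rot: [0.001, 0.662, 0.75, 0.001]
contact_force: [-7.4, -5.8, 33.3]
width: -0.0001
gripper_force: 15.7
```

It's dropping into the notch. Following it in, then lifting off.

Emit:
step_arm:
  increments:
    - {"dp":[0.001,-0.01,0],"yaw":0,"grip":0}
    - {"dp":[0.001,-0.005,0],"yaw":0,"grip":0}
    - {"dp":[0,0,0],"yaw":0,"grip":0}

```text
clock: 14.68
position: [0.4793, 0.3161, 0.0824]
ee_rot: [-0.001, 0.662, 0.749, 0.003]
contact_force: [-7.8, -0.0, 31.1]
width: 0.0003
gripper_force: 15.4
```

Emit:
step_arm:
  increments:
    - {"dp":[0,0,0.02],"yaw":0,"grip":0}
    - {"dp":[0,0,0.03],"yaw":0,"grip":0}
    - {"dp":[0,0,0.1],"yaw":0,"grip":0}
    - {"dp":[0,0,0.2],"yaw":0,"grip":0}
    - {"dp":[0,0,0.2],"yaw":0,"grip":0}

```text
clock: 15.3
position: [0.479, 0.3138, 0.1869]
ee_rot: [-0.0, 0.662, 0.75, -0.001]
contact_force: [0.4, -0.2, -0.6]
width: -0.0001
gripper_force: 0.0
```

```bash
python3 look.py w6; python3 mv.py; python3 - <<'E'
import cv2
b=cv2.imread('pics/w6.png')
cv2.imwrite('pics/w6z.png',cv2.resize(b[130:280,260:420],None,fx=4,fy=4,interpolation=cv2.INTER_CUBIC))
E
```

```text
15.3 [0.47903259 0.31376229 0.18691408] closing deg 7.098669812566716 tz [-0.00136355 -0.00107851 -0.99999849] [ 0.46  0.29  1.56 -0.    1.28  0.33] [ 0.4 -0.2 -0.6] -0.00013399678766646774
15.4 [0.48205716 0.31530471 0.19101146] [ 0.2 -0.1 -0. ] [-0.   -0.01  0.04]
handle px 0.05 -0.0 mm x,y 0.0 -0.2 1.0
ramp px 0.2 -0.24 mm x,y 0.7 -0.6 0.54
body px -0.15 -0.05 mm x,y 0.2 0.5 0.62
```

View pics/w6z.png

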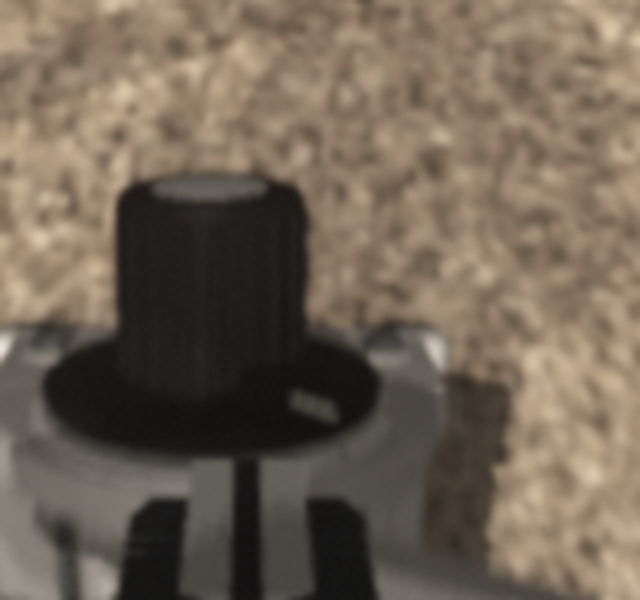

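The dial's pointer tip is at crop (338,418), so about 52° round, with the skirt close to the ring. Checking numerically that it is home.

```bash
python3 - <<'E'
from h import *
import pickle
s,c=pickle.load(open('w6.pkl','rb'))
O=np.array([.4855,.1947,0]);a=np.radians(6.83);X=np.array([np.cos(a),np.sin(a),0]);Y=np.array([-X[1],X[0],0])
P=lambda *m:np.round(proj('wrist',O+X*m[0]+Y*m[1]+[0,0,m[2]],c),1)
for o in(0,.003,.006):
  print(o,'end',P(0,.144+o,.095),'skirt L',P(-.038,.101+o,.075),'R',P(.038,.101+o,.075),[P(.036*np.sin(np.radians(t)),.101+o,.075+.036*np.cos(np.radians(t))) for t in(45,50,55)])
s1,c1=pickle.load(open('w1.pkl','rb'));c=c1;print('w1 end home',P(0,.144,.095),'obs 163.6; mark',P(0,.101,.111),'obs 328,218.5')
E
```

```text
0 end [312.  175.3] skirt L [271.  217.8] R [354.8 218.4] [array([342.8, 228.2]), array([345.1, 227.2]), array([347.2, 226.2])]
0.003 end [311.9 171.6] skirt L [270.9 214.7] R [354.9 215.2] [array([342.9, 224.8]), array([345.3, 223.8]), array([347.3, 222.8])]
0.006 end [311.9 167.9] skirt L [270.7 211.5] R [355.1 212.1] [array([343. , 221.3]), array([345.4, 220.4]), array([347.4, 219.4])]
w1 end home [328.1 164.6] obs 163.6; mark [328.6 215.3] obs 328,218.5
```

The dial is home: y returned to the start value and the mark is consistent. Now to the front of the crank handle.

Emit:
step_arm:
  increments:
    - {"dp":[-0.055,-0.25,0.1],"yaw":0,"grip":0}
    - {"dp":[-0.055,-0.25,0],"yaw":0,"grip":0}
    - {"dp":[-0.055,-0.25,0],"yaw":0,"grip":0}
    - {"dp":[-0.055,-0.25,0],"yaw":0,"grip":0}
    - {"dp":[-0.055,-0.25,0],"yaw":0,"grip":0}

```text
clock: 16.02
position: [0.4232, 0.0625, 0.2057]
ee_rot: [-0.0, 0.662, 0.75, -0.001]
contact_force: [0.2, -0.1, 0.6]
width: -0.0003
gripper_force: 0.0
```

Emit:
step_arm:
  increments:
    - {"dp":[-0.055,-0.25,0],"yaw":0,"grip":0}
    - {"dp":[0,0,0],"yaw":0,"grip":0}
    - {"dp":[0,0,0],"yaw":0,"grip":0}

```text
clock: 16.4
position: [0.4131, 0.0144, 0.2062]
ee_rot: [-0.001, 0.662, 0.749, 0.0]
contact_force: [-0.5, 0.7, 0.5]
width: 0.0001
gripper_force: 0.0
```

Emit:
step_arm:
  increments:
    - {"dp":[0,0,-0.25],"yaw":0,"grip":0}
    - {"dp":[0,0,-0.25],"yaw":0,"grip":0}
    - {"dp":[0,0,0],"yaw":0,"grip":0}
    - {"dp":[0,0,0],"yaw":0,"grip":0}

```text
clock: 16.9
position: [0.4146, 0.0148, 0.1079]
ee_rot: [0.001, 0.661, 0.75, 0.001]
contact_force: [0.2, 0.1, 0.2]
width: -0.0001
gripper_force: 0.0
```

Emit:
step_arm:
  increments:
    - {"dp":[0.06,0.007,0],"yaw":0,"grip":0}
    - {"dp":[0.06,0.007,0],"yaw":0,"grip":0}
    - {"dp":[0.06,0.007,0],"yaw":0,"grip":0}

```text
clock: 17.27
position: [0.4496, 0.0183, 0.1073]
ee_rot: [-0.0, 0.662, 0.75, -0.0]
contact_force: [-3.6, -1.3, 0.5]
width: 0.0004
gripper_force: 1.5
```

Emit:
step_arm:
  increments:
    - {"dp":[0.06,0.007,0],"yaw":0,"grip":0}
    - {"dp":[0.06,0.007,0],"yaw":0,"grip":0}

```text
clock: 17.52
position: [0.4769, 0.0216, 0.1097]
ee_rot: [0.002, 0.662, 0.749, 0.003]
contact_force: [-1.5, 1.3, 11.5]
width: -0.0002
gripper_force: 0.2
```

Emit:
step_arm:
  increments:
    - {"dp":[-0.005,0,0.05],"yaw":0,"grip":0}
    - {"dp":[0,0,0],"yaw":0,"grip":0}

```text
clock: 17.77
position: [0.4732, 0.0211, 0.1175]
ee_rot: [0.001, 0.662, 0.75, 0.001]
contact_force: [0.3, 0.6, -0.1]
width: 0.0002
gripper_force: 0.0
```

```bash
python3 mv.py; python3 - <<'E'
import cv2
from h import *
im=cams.get_image('top')
hsv=cv2.cvtColor(im,cv2.COLOR_BGR2HSV)
for n in('top','scene'):
    im=cams.get_image(n) if n=='scene' else im
    h=cv2.cvtColor(im,cv2.COLOR_BGR2HSV);m=cv2.inRange(h,(4,120,90),(16,255,255))
    k,l,st,ce=cv2.connectedComponentsWithStats(m)
    for i in range(1,k):
        if st[i,4]>15 and ((n=='top' and 285<ce[i][0]<335 and 195<ce[i][1]<245) or (n=='scene' and 250<ce[i][0]<310 and 170<ce[i][1]<220)):print(n,ce[i].round(1),st[i])
O=np.array([.4867,.1947,0]);a=np.radians(6.83);X=np.array([np.cos(a),np.sin(a),0]);Y=np.array([-X[1],X[0],0])
for t in(.93,1.2,1.4,1.6,1.8,2,2.2):
    p=O-X*.08*np.cos(t)-Y*.164+[0,0,.075+.08*np.sin(t)];print(t,np.round(proj('top',p),1),np.round(proj('scene',p),1))
E
```

```text
17.825 [0.47249913 0.02109145 0.11694811] [-0.4 -0.3  0.2] [0.03 0.01 0.02]
handle px -15.87 0.05 mm x,y -0.2 48.4 0.07
ramp px 0.0 0.19 mm x,y -0.6 -0.0 1.02
body px -0.53 -0.37 mm x,y 1.1 1.6 0.46
scene [291.8 186.1] [288 183   9   7  38]
0.93 [309.8 228.7] [274.5 197.1]
1.2 [309.1 222.5] [279.2 190.3]
1.4 [308.6 217.4] [283.1 186.2]
1.6 [308.1 212.1] [287.1 183.1]
1.8 [307.6 206.8] [291. 181.]
2 [307.2 201.8] [294.7 180.1]
2.2 [306.9 197.4] [298.  180.4]
```

Crank is near 1.6 rad and the machine unmoved. Pushing on over the top.

Emit:
step_arm:
  increments:
    - {"dp":[0.05,0.006,0],"yaw":0,"grip":0}
    - {"dp":[0.05,0.006,0],"yaw":0,"grip":0}
    - {"dp":[0.05,0.006,0],"yaw":0,"grip":0}

```text
clock: 18.3
position: [0.5024, 0.0249, 0.1164]
ee_rot: [-0.001, 0.662, 0.75, -0.0]
contact_force: [-1.7, -0.6, 0.4]
width: -0.0002
gripper_force: 0.8
```

Emit:
step_arm:
  increments:
    - {"dp":[0.05,0.006,0],"yaw":0,"grip":0}
    - {"dp":[0.05,0.006,0],"yaw":0,"grip":0}
    - {"dp":[0,0,0],"yaw":0,"grip":0}

```text
clock: 18.68
position: [0.5239, 0.0271, 0.1169]
ee_rot: [0.001, 0.662, 0.75, 0.001]
contact_force: [0.2, -0.7, -0.1]
width: 0.0003
gripper_force: 0.0
```

```bash
cat > cr.py <<'E'
import cv2
from h import *
for n in('scene','top'):
    im=cams.get_image(n);cv2.imwrite(f'pics/c_{n}.png',im)
    h=cv2.cvtColor(im,cv2.COLOR_BGR2HSV);m=cv2.inRange(h,(4,120,90),(16,255,255))
    k,l,st,ce=cv2.connectedComponentsWithStats(m)
    for i in range(1,k):
        if st[i,4]>8 and ((n=='top' and 285<ce[i][0]<335 and 185<ce[i][1]<245) or (n=='scene' and 250<ce[i][0]<320 and 165<ce[i][1]<220)):print(n,ce[i].round(1),st[i])
E
python3 cr.py; python3 mv.py
```

```text
18.825 [0.52262162 0.02700941 0.11699936] [ 0.6  1.  -0.5] [-0.01  0.02  0.01]
handle px -6.68 -4.42 mm x,y 13.5 20.4 0.21
ramp px 0.02 0.03 mm x,y -0.1 -0.1 0.8
body px -5.76 -19.84 mm x,y 60.5 17.6 -0.01
```

Emit:
step_arm:
  increments:
    - {"dp":[0.04,0.005,0],"yaw":0,"grip":0}
    - {"dp":[0,0,0],"yaw":0,"grip":0}
    - {"dp":[-0.1,-0.012,0],"yaw":0,"grip":0}
    - {"dp":[-0.2,-0.024,0],"yaw":0,"grip":0}
    - {"dp":[-0.15,-0.02,0.1],"yaw":0,"grip":0}

```text
clock: 19.45
position: [0.4377, 0.017, 0.1359]
ee_rot: [-0.001, 0.662, 0.75, -0.001]
contact_force: [0.4, 0.2, 0.2]
width: -0.0001
gripper_force: 0.0
```

Emit:
step_arm:
  increments:
    - {"dp":[-0.15,0,0.25],"yaw":0,"grip":0}
    - {"dp":[-0.2,-0.2,0.1],"yaw":0,"grip":0}
    - {"dp":[-0.2,-0.2,0],"yaw":0,"grip":0}
    - {"dp":[0,0,0],"yaw":0,"grip":0}
    - {"dp":[0,0,0],"yaw":0,"grip":0}

```text
clock: 20.08
position: [0.3308, -0.0632, 0.2071]
ee_rot: [0.001, 0.662, 0.749, 0.001]
contact_force: [-0.5, -0.3, -0.3]
width: 0.0
gripper_force: 0.0
```

```bash
python3 cr.py; python3 mv.py; python3 - <<'E'
from h import *
O=np.array([.4867,.1947,0]);a=np.radians(6.83);X=np.array([np.cos(a),np.sin(a),0]);Y=np.array([-X[1],X[0],0])
for t in(1.8,2,2.2,2.4,2.6):
    p=O-X*.08*np.cos(t)-Y*.164+[0,0,.075+.08*np.sin(t)];print(t,np.round(proj('top',p),1),np.round(proj('scene',p),1))
E
```

```text
scene [298.6 180.6] [290 175  19  12 114]
top [306.6 196.1] [297 193  20   8 126]
20.225 [ 0.33107544 -0.06245283  0.20674476] [-0.8  0.6 -0.8] [ 0.01 -0.04  0.06]
handle px 0.39 0.18 mm x,y -0.5 -1.2 0.67
ramp px 0.1 -0.0 mm x,y 0.0 -0.3 1.04
body px 0.05 0.03 mm x,y -0.1 -0.2 0.97
1.8 [307.6 206.8] [291. 181.]
2 [307.2 201.8] [294.7 180.1]
2.2 [306.9 197.4] [298.  180.4]
2.4 [306.7 193.6] [300.8 181.7]
2.6 [306.5 190.7] [303.  184.1]
```

Crank is at about 2.25 rad and the machine hasn't moved. One last check that the dial is home (grip end in the top view), then sign off.

```bash
python3 - <<'E'
import cv2
from h import *
from rig import ticket
a=cv2.imread('pics/top.png');b=cams.get_image('top')
f=lambda i:[round(float(np.clip(110-cv2.cvtColor(i,cv2.COLOR_BGR2GRAY)[v,205:226].astype(float),0,60).sum()/60),2) for v in(219,221,223,225)]
print(f(a),f(b)); s=manip.get_state();print(s['qd'].round(3))
d=np.mean(np.array(f(b))-np.array(f(a)));print(d)
if abs(d)<.45:print(ticket.sign_off())
E
```

```text
[12.65, 11.67, 12.17, 13.05] [12.9, 11.4, 12.08, 12.82]
[ 0.     0.001  0.002 -0.002  0.002 -0.002]
-0.08499999999999996
the job is handed in; nothing more can be done
None
```

I handed the job in; it returned no verdict, but my last measurements look good: the dial is home in the next notch (about 52° on), the crank leans back at about 2.25 rad, and the machine hasn't moved measurably.

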